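Scoop two oily bolts out of the draining tray and tip them into the bin

TASK

The two big bolts in the draining tray are still oily, so keep the gripper off them: take the metal hand scoop by its wooden grip, push it along the tray floor so that both bolts are driven against the tray's end wall and ride up into the scoop, and lift them clear together. Tip both bolts into the grey steel bin, then lay the empty scoop flat on the bench again and let go of it. Do not disturb the pliers, the bearing and the tape measure.

Things in the scene. Friction and masses are not known exactly. Their poses are not given: they have to be found in the camera images.
- scoop_grip (a point): Centre of the wooden bar grip of a hooded sheet-steel hand scoop (0.32 kg): 90 long (along x), flat sides 22 apart (along y, the way to pinch it), 26 high, on two thin posts 29 before and behind this point. 92 above the scoop's underside, 42 above its flat hood. x points to the scoop's open nose, y left, z up. Starts flat on the bench, nose roughly to the robot's left.
- scoop_lip (a point): Middle of the scoop's straight front lip, at its underside; same axes as scoop_grip, 80 ahead of it and 92 below. Flat pan 130 wide, 155 long, floor 2 thick (lip 1.2); hood over the rear 113, 46 clear inside; cheeks slope from hood to lip. Smooth and oily: bolts slide out when the nose dips more than about 10 degrees, and back under the hood when it is raised as much.
- tray_wall (a point): Foot of the end wall of a fixed three-sided dark steel draining tray: middle of the wall's inner face, on the floor. x points square into the wall, y left along it, z up. Smooth oily floor, 3 above the bench, 200 long, 176 wide; end wall 42 high, 3 thick, ears 25 out behind it; side walls 42 high, sloping to 16 at the open end, where a 14 long ramp leads down to the bench.
- bolt_large_mid (a point): Middle of the larger bolt (with a nut on it): 88 long along its own y, 34 across the hexagon, 0.29 kg, oily, lying on the tray floor roughly along the end wall (within about 25 degrees) and within 12 of the tray's middle line. Which bolt lies nearer the wall varies.
- bolt_small_mid (a point): Middle of the smaller bolt (no nut): 72 long along its own y, 27 across the hexagon, 0.14 kg, oily, lying on the tray floor in the same way.
- bin_floor (a point): Centre of the floor of a fixed grey steel picking bin, on the floor (3 above the bench), open on top. Outside 180 long (x), 190 wide (y), walls 3 thick. x points from its low front to its high back. Front wall 45 high, facing roughly to the robot's right; back wall 95 high; side walls 95 high at the rear half, sloping to 45 at the front.
- pliers: Combination pliers with red sleeves, 177 long and 12 high, loose on the bench beside the far side of the tray; to be left alone. Origin under its centre.
- bearing: Ball bearing, 62 across and 16 high, loose on the bench beside the far side of the bin; to be left alone. Origin under its centre.
- tape: Yellow and black tape measure, 62 x 94, 37 high, loose on the bench beyond the black cord, between tray and bin; to be left alone. Origin under its centre.
Mind the look-alikes: they are no part of the job. Leave any pink look-alike of the part that bears bolt_large_mid alone.

How it is judged:
By the outcome, as a careful person would: the job done as asked, in the order asked, and still so for the second after the job is handed in, with the robot touching nothing.
It also fails if it takes over 59 s, if anything falls off the work surface, if the arm or the gripper's body presses on something with over 40 N, if the wrist force passes 120 N, or if a joint passes its speed limit or range.

ROBOT

A 6-joint arm with a two-finger parallel gripper is mounted at the origin on a cart in front of the work surface, level with it; the furniture and walls round the work are solid. World frame = base frame: x ahead of the robot, y to its left, z up, the work surface at z = 0. Lengths are in m, angles in rad, forces in N, time in s.
With the tool pointing down it reaches from about 0.3 to 0.775 m from the base axis. Payload 14.6 kg.
Tool frame: the origin (TCP) lies midway between the tips of the shut fingers; the grasp point (between the pads) lies 19 mm behind it (ctrl.pinch_z is the distance from the TCP to the grasp point, in m); z points along the fingers, y is the line along which they close (so a half turn about z gives the same grasp; the last joint's range is limited). The gripper opens to 94 mm and grips with 3 to 60 N. Pads are 16 mm wide; open, the fingers measure 119 mm over their backs; the gripper's body (75 mm by 177 mm) begins 78 mm behind the grasp point.
Start: joints at [-0.067, 0.3, 1.521, -0, 1.321, -0.067], TCP at [0.55, -0, 0.205] pointing down, gripper open.
Joint ranges: [-3.03, 3.03], [-0.79, 2.21], [0.23, 2.52], [-1.04, 4.18], [0, 3.07], [-2.55, 2.55]. Speed limits (rad/s): [2.22, 2.22, 2.57, 3.14, 3.14, 3.14].

INTERFACE

Orientations are given as [roll, pitch, yaw] about the fixed x, y, z axes, in that order (R = Rz(yaw) Ry(pitch) Rx(roll)).
In Python, from station import ctrl gives the robot as it stands.
- The arm moves only by the tool jog_arm, never from a script. Its argument "motion" is a list of rows, each a list of 7 numbers: the shift along the tool's x, y, z in m, then the turn, a rotation vector about the tool's x, y, z in rad, then the opening, from -1 (shut) to 1 (fully open). In form: [[tx, ty, tz, rx, ry, rz, gripper], ...]. A call has 1 to 5 rows; each row shifts and turns the commanded pose from where the row before left it, along the tool's axes as they then stand; what a row does not reach is not made up. A row lasts 1/10 s, in which the tool goes at most 50 mm and 8.59 degrees, less where a joint would pass 70% of its speed; a pose out of reach is approached as far as the arm can. A call is refused whole if a number of a shift passes 0.05 or a number of a turn 0.15, either way. A call with a gripper value outside its range is refused whole. The fingers move at their own pace and stop on an object; "squeeze" is the grip in N (left out, the last holds). Time passes only in rows, so rows that do not move let the fingers close. It gives the time, the measured TCP pose, the force, the opening and the grip force at its end, in the units of the state.
- ctrl.get_obs(): the state, without advancing time (a new reading comes with each control period).
- ctrl.camera(name): name is "scene" or "side" or "wrist"; returns the picture (420x560x3 uint8, red, green, blue); there is no depth.
- ctrl.camera_model(name): a dict with "intrinsics" (3x3 intrinsics, pixels), "rvec" (rotation vector, rad) and "tvec" (3), from world to camera coordinates, as OpenCV has them. Camera axes: x right, y down, z forward; pixel columns grow to the right and rows downward; lengths in m; the calibration is good to about 2 mm. A picture is of the moment at which its call begins: read the wrist's pose just before it. camera_model takes no time and is no camera call; for the wrist camera it gives the pose at the moment of the call.
- ctrl.hand_in(): hands the job in; it is judged then, once.
The state is a dict: "time_s": time; "qpos": joint angles; "joint_vel": joint speeds; "tau": joint torques, N m; "ee_pos": TCP position; "eef_rot": TCP orientation; "force": force on the tool from outside, world axes, zero at the start; "moment": the same for the moment, N m; "grip_width": finger opening in m; "grip_force": force on a finger pad.
Only numpy, scipy, OpenCV 4.12 (cv2) and the standard library are available. Lean on these libraries where they do the work, as an engineer would, in place of code of your own. Each camera call takes 0.05 s, during which the arm holds its last target. There are 200 camera calls.

## Working session

There is one attempt and no reset: what is moved stays moved. The work goes in short steps, Python scripts to look and compute and a tool call to move; the robot and the scene stay as the last step left them, time stands still between calls to the robot, and variables do not carry over. Pictures are saved under pics/ and viewed, at most 10 in all, crops included, and the job is handed in when it is done.

Besides the shell and the picture viewer there is one more tool, called after "Request:" as a command line: name --pt "numbers of a row" for each row, then --argument value for the rest. jog_arm: Moves the arm, as the interface text tells. Its arguments: {"type":"object","properties":{"motion":{"type":"array"},"squeeze":{"type":"number"}},"required":["motion"]}

```bash
mkdir -p pics; ls; python3 - <<'E'
from station import ctrl
import cv2
o=ctrl.get_obs();print(o['time_s'],o['ee_pos'],o['eef_rot'],ctrl.pinch_z)
for n in('scene','side'):
    cv2.imwrite(f'pics/{n}0.png',cv2.resize(ctrl.camera(n)[:,:,::-1],(800,600),interpolation=cv2.INTER_CUBIC))
    m=ctrl.camera_model(n);print(n,m)
E
```

```text
pics
0.0 [5.49737906e-01 2.33717464e-05 2.04876074e-01] [-3.14043189e+00 -9.92298685e-05  1.57079103e+00] 0.0188
scene {'intrinsics': array([[493.1412803 ,   0.        , 271.86395351],
       [  0.        , 493.1412803 , 211.68392881],
       [  0.        ,   0.        ,   1.        ]]), 'rvec': array([ 2.17810347, -1.01394265,  0.41746037]), 'tvec': array([-0.41470849,  0.3290944 ,  1.1802883 ])}
side {'intrinsics': array([[419.63987322,   0.        , 280.3587682 ],
       [  0.        , 419.63987322, 207.37083276],
       [  0.        ,   0.        ,   1.        ]]), 'rvec': array([ 2.19480116, -0.14281484,  0.05745204]), 'tvec': array([-0.5615631 ,  0.06988786,  1.41948643])}
```

View pics/scene0.png

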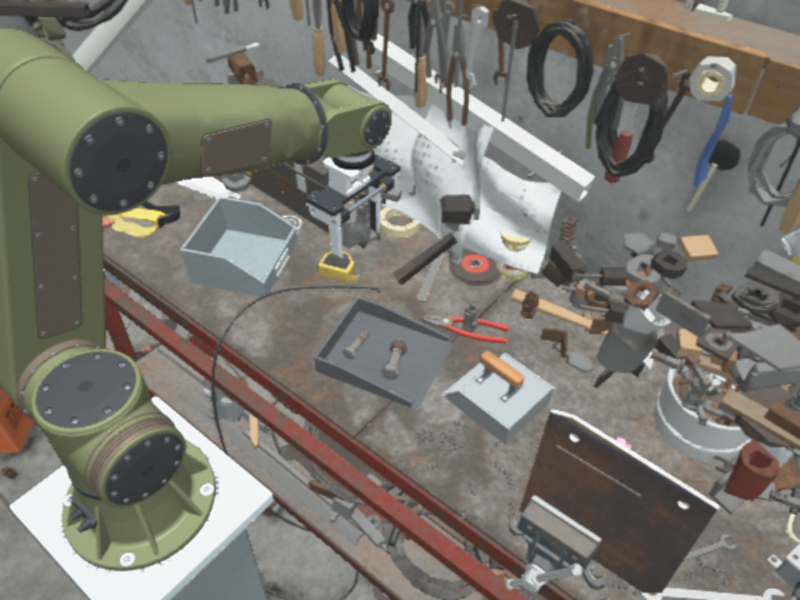

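View pics/side0.png

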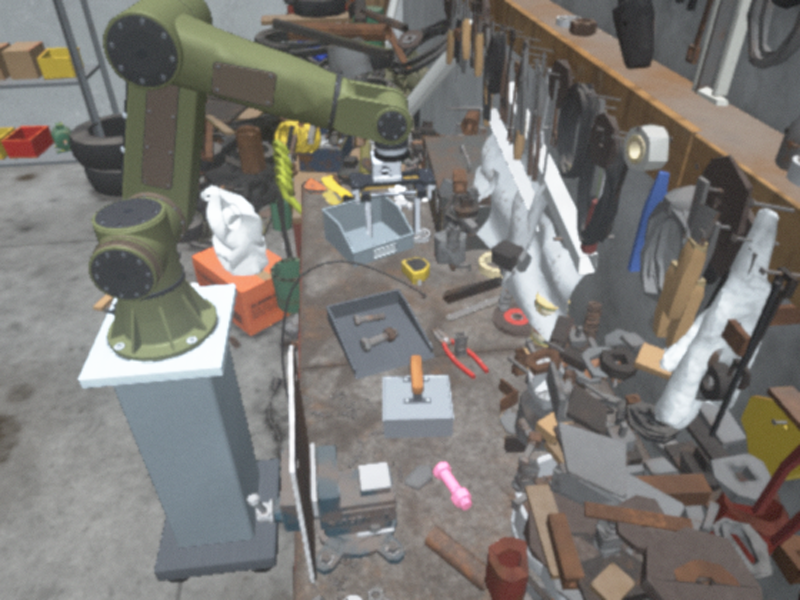

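```bash
python3 - <<'E'
from station import ctrl
import cv2
a=ctrl.camera('scene')[:,:,::-1];b=ctrl.camera('side')[:,:,::-1]
cv2.imwrite('pics/s1.png',cv2.resize(a[190:310,215:395],(795,530),interpolation=cv2.INTER_CUBIC)) if 0 else None
def grid(im,x0,y0,w,h,s,fn):
    c=cv2.resize(im[y0:y0+h,x0:x0+w],None,fx=s,fy=s,interpolation=cv2.INTER_CUBIC)
    for x in range(x0-x0%20+20,x0+w,20):
        cv2.putText(c,str(x),(int((x+.5-x0)*s)-10,10),0,.35,(0,255,255),1); cv2.line(c,(int((x+.5-x0)*s),12),(int((x+.5-x0)*s),h*s),(0,255,255) ,1) if 0 else cv2.line(c,(int((x+.5-x0)*s),12),(int((x+.5-x0)*s),20),(0,255,255),1)
    for y in range(y0-y0%20+20,y0+h,20):
        cv2.putText(c,str(y),(0,int((y+.5-y0)*s)+4),0,.35,(0,255,255),1)
        for x in range(x0-x0%20+20,x0+w,20): cv2.circle(c,(int((x+.5-x0)*s),int((y+.5-y0)*s)),1,(0,255,255),-1)
    cv2.imwrite(fn,c)
grid(a,120,130,275,190,2.9.__int__() if 0 else 2.9,'pics/s1.png') if 0 else None
grid(a,215,195,180,120,4,'pics/s1.png')
grid(b,220,130,140,180,3,'pics/d1.png') if 0 else grid(b,220,195,130,115,5,'pics/d1.png')
E
```

```text
(no output)
```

View pics/s1.png

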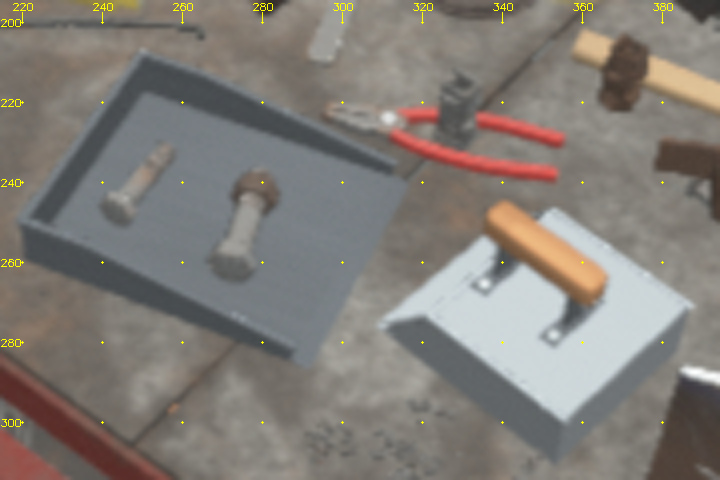

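View pics/d1.png

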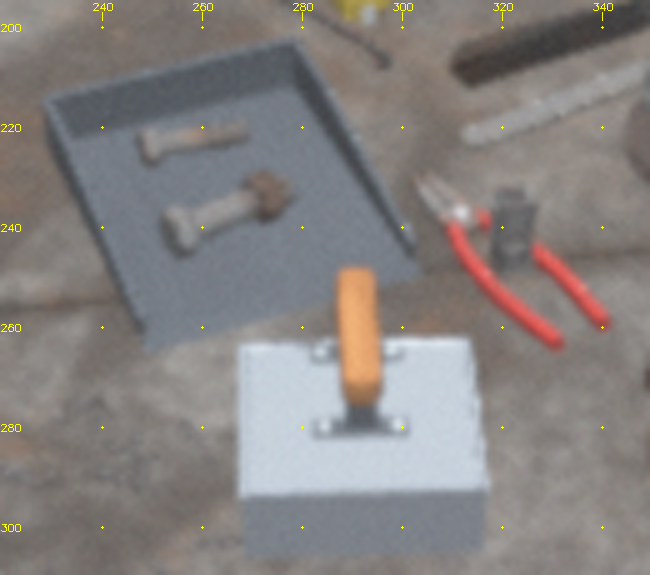

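```bash
python3 - <<'E'
from station import ctrl
import cv2,numpy as np
a=ctrl.camera('scene')[:,:,::-1];b=ctrl.camera('side')[:,:,::-1]
def grid(im,x0,y0,w,h,s):
    c=cv2.resize(im[y0:y0+h,x0:x0+w],None,fx=s,fy=s,interpolation=cv2.INTER_CUBIC)
    for x in range(x0-x0%20+20,x0+w,20):
        cv2.putText(c,str(x),(int((x+.5-x0)*s)-10,10),0,.35,(0,255,255),1)
        for y in range(y0-y0%20+20,y0+h,20): cv2.circle(c,(int((x+.5-x0)*s),int((y+.5-y0)*s)),1,(0,255,255),-1)
    for y in range(y0-y0%20+20,y0+h,20):cv2.putText(c,str(y),(0,int((y+.5-y0)*s)+4),0,.35,(0,255,255),1)
    return c
cv2.imwrite('pics/bin.png',np.hstack([grid(a,115,120,100,100,4),grid(b,215,115,100,100,4)]))
E
```

```text
(no output)
```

View pics/bin.png

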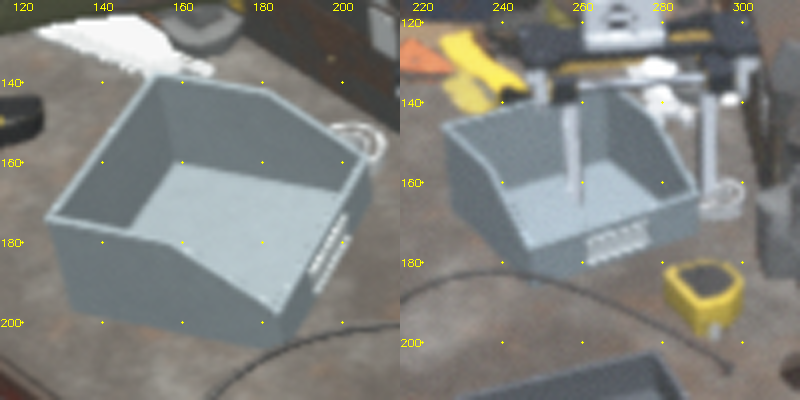

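```bash
cat >h.py <<'E'
import numpy as np,cv2
from scipy.optimize import least_squares
from scipy.spatial.transform import Rotation as Rn
from station import ctrl
M={n:ctrl.camera_model(n) for n in('scene','side')}
def proj(n,P):
    m=M[n] if n in M else ctrl.camera_model(n)
    return cv2.projectPoints(np.array(P,float).reshape(-1,1,3),m['rvec'],m['tvec'],m['intrinsics'],None)[0][:,0]
def fit(obs,x0,fz=False):
    # obs: (cam,(px),local pt); pose x,y,yaw
    def f(p):
        c,s=np.cos(p[2]),np.sin(p[2]);r=[]
        for n,px,l in obs: r+=list(proj(n,[[p[0]+c*l[0]-s*l[1],p[1]+s*l[0]+c*l[1],l[2]]])[0]-px)
        return np.array(r)
    q=least_squares(f,x0,loss='soft_l1');return q.x,f(q.x).reshape(-1,2)
def tri(a,b):
    f=lambda p:np.r_[proj('scene',p)[0]-a,proj('side',p)[0]-b]
    q=least_squares(f,[.5,0,.02]);return q.x,q.fun
E
cat >m.py <<'E'
from h import *
np.set_printoptions(precision=4,suppress=True)
S=lambda u,v:(215+u/4-.5,195+v/4-.5)
D=lambda u,v:(220+u/5-.5,195+v/5-.5)
w=.065
sc=[('side',D(240,497),(-.075,w,.05)),('side',D(487,490),(-.075,-w,.05)),('side',D(245,558),(-.075,w,0)),('side',D(483,552),(-.075,-w,0)),
('side',D(240,345),(.038,w,.05)),('side',D(470,338),(.038,-w,.05)),
('scene',S(563,422),(-.075,w,.05)),('scene',S(692,305),(-.075,-w,.05)),('scene',S(557,462),(-.075,w,0)),('scene',S(427,315),(.038,w,.05)),('scene',S(380,325),(.08,w,0)),('scene',S(553,208),(.038,-w,.05))]
print('scoop',*fit(sc,[.5,-.25,1.5]))
W=.088
tr=[('scene',S(22,220),(.003,W,.045)),('scene',S(143,52),(.003,-W,.045)),('scene',S(147,93),(0,-W+.003,.003)),('scene',S(308,366),(-.214,W,0)),('scene',S(408,180),(-.214,-W,0)),
('side',D(45,98),(.003,W,.045)),('side',D(297,38),(.003,-W,.045)),('side',D(300,87),(0,-W+.003,.003)),('side',D(70,138),(0,W-.003,.003)),('side',D(150,348),(-.214,W,0)),('side',D(420,272),(-.214,-W,0))]
print('tray',*fit(tr,[.5,.1,1.5]))
b=.095;B=.09
bn=[('scene',p,l) for p,l in [((126.3,173.7),(B,b,.095)),((152.7,138.8),(B,-b,.095)),((184.5,197.5),(-B,b,.045)),((207,158.3),(-B,-b,.045)),((157.5,180.2),(0,b,.095)),((181.5,142.2),(0,-b,.095)),((187,205.8),(-B,b,0))]]
bn+=[('side',p,l) for p,l in [((225.2,145.7),(B,b,.095)),((245.7,176.5),(-B,b,.045)),((289.5,163.2),(-B,-b,.045)),((272.8,140.2),(0,-b,.095)),((248.7,185),(-B,b,0)),((289.5,173.2),(-B,-b,0))]]
print('bin',*fit(bn,[.5,.35,1.5]))
for n,a,c in [('small',((108,215),(168,148)),((140,150),(248,128))),('large',((230,275),(258,170)),((168,240),(292,185)))]:
    for i in 0,1: print(n,*tri(S(*a[i]),D(*c[i])))
print('grip ends top', tri(S(497,207),D(357,270)),tri(S(593,270),D(361,375)))
E
python3 m.py
```

```text
scoop [ 0.5547 -0.339   1.4689] [[ 0.365  -0.6373]
 [ 0.1227 -0.4431]
 [-0.1078 -0.1332]
 [ 0.1814 -0.1248]
 [ 0.4307  0.0053]
 [-0.1532  0.3287]
 [ 0.3726 -0.2596]
 [-0.1816 -0.0674]
 [-0.513   1.0473]
 [ 0.2762  0.2694]
 [-0.9033  0.1976]
 [ 0.7432  0.441 ]]
tray [ 0.4771 -0.0097  1.815 ] [[-0.0073 -2.0457]
 [-0.1308 -0.8127]
 [-0.2872 -0.2138]
 [ 0.4152 -0.1532]
 [ 0.6593  1.5778]
 [ 0.9604 -1.4035]
 [-0.4138 -0.7388]
 [-1.3417 -0.158 ]
 [-1.9372  0.765 ]
 [ 0.4402  0.3058]
 [-0.1915  1.0177]]
bin [0.5128 0.3137 2.0105] [[ 0.4748  0.879 ]
 [ 0.6202 -1.2116]
 [ 0.3322 -0.2383]
 [-0.3178  0.23  ]
 [-3.0665 -0.4915]
 [-2.4905 -0.2727]
 [-0.3428  2.0466]
 [ 0.1001  0.6242]
 [ 1.8604  0.2272]
 [-0.0485 -0.326 ]
 [ 4.498   2.6642]
 [-0.4739  1.6754]
 [-0.0667 -0.6375]]
small [ 0.4481 -0.0531  0.0086] [ 0.0018  0.1443  0.0865 -0.149 ]
small [ 0.5218 -0.0448  0.012 ] [-0.0001 -0.0927 -0.0536  0.0943]
large [ 0.4594 -0.156   0.0143] [-0.0023 -0.1019 -0.0602  0.1016]
large [ 0.5447 -0.1105  0.0143] [ 0.0013  0.2684  0.1523 -0.2659]
grip ends top (array([ 0.5597, -0.2971,  0.1014]), array([ 0.0002,  0.0136,  0.0074, -0.0127])) (array([ 0.5523, -0.3751,  0.101 ]), array([ 0.0313,  1.3041,  0.703 , -1.1839]))
```

```bash
cat >>h.py <<'E'
def Rt(yaw,pitch): # tool rot for scoop yaw and nose-down pitch
    return Rn.from_euler('ZY',[yaw,pitch])*Rn.from_euler('x',np.pi)
def cur():
    o=ctrl.get_obs();return np.array(o['ee_pos']),Rn.from_euler('xyz',o['eef_rot'])
def scoop(p,R,l): # local scoop pt (from grip centre) -> world ; grip at grasp point
    return p+(R*Rn.from_euler('x',np.pi)).apply(np.array(l)+[0,0,.0188])
def tcp(P,l,yaw,pitch): # TCP so that local scoop pt l is at P
    R=Rt(yaw,pitch);return np.array(P)-(R*Rn.from_euler('x',np.pi)).apply(np.array(l)+[0,0,.0188]),R
def plan(wps,start=None,g=-1):
    from scipy.spatial.transform import Slerp
    p,R=start or cur()
    for P,Q,n in wps:
        sl=Slerp([0,1],Rn.concatenate([R,Q]));a,A=p,R;rows=[]
        for i in range(1,n+1):
            b,B=p+(P-p)*i/n,sl(i/n)
            rows.append([*np.round(A.inv().apply(b-a),4),*np.round((A.inv()*B).as_rotvec(),3),g]);a,A=b,B
        p,R=P,Q
        print('['+','.join('['+','.join('%g'%(v+0.) for v in r)+']' for r in rows)+']')
E
python3 - <<'E'
import re
exec(open('m.py').read().split("print('tray'")[0])
for W in(.088,.091):
  for H in (.042,.045):
    t=[(n,px,(l[0],np.sign(l[1])*(W if abs(l[0])>.1 or l[0]>0 else .088),H if l[2]>.02 else l[2])) for n,px,l in tr]
    q,r=fit(t,[.5,.1,1.5]);print(W,H,q,np.sqrt((r**2).sum(1)).round(1))
R=Rt(1.469,0)
plan([(np.array([.555,-.338,.16]),R,10),(np.array([.555,-.338,.0732]),R,4)],g=1)
E
```

```text
scoop [ 0.5547 -0.339   1.4689] [[ 0.365  -0.6373]
 [ 0.1227 -0.4431]
 [-0.1078 -0.1332]
 [ 0.1814 -0.1248]
 [ 0.4307  0.0053]
 [-0.1532  0.3287]
 [ 0.3726 -0.2596]
 [-0.1816 -0.0674]
 [-0.513   1.0473]
 [ 0.2762  0.2694]
 [-0.9033  0.1976]
 [ 0.7432  0.441 ]]
0.088 0.042 [ 0.4769 -0.0092  1.8164] [1.4 0.3 0.9 0.4 1.5 1.2 0.5 0.8 3.  0.5 0.9]
0.088 0.045 [ 0.4764 -0.0099  1.8178] [1.8 0.7 0.7 0.5 1.7 1.5 1.  0.8 3.2 0.6 1. ]
0.091 0.042 [ 0.4767 -0.0092  1.8224] [0.7 0.8 1.  0.4 0.9 0.5 0.4 0.9 3.  0.5 1. ]
0.091 0.045 [ 0.4763 -0.0099  1.8242] [1.1 1.4 0.8 0.6 1.1 1.  1.  1.  3.2 0.6 1. ]
[[-0.0338,0.0005,0.0045,0,0,0.01,1],[-0.0338,0.0009,0.0045,0,0,0.01,1],[-0.0338,0.0012,0.0045,0,0,0.01,1],[-0.0338,0.0015,0.0045,0,0,0.01,1],[-0.0338,0.0019,0.0045,0,0,0.01,1],[-0.0337,0.0022,0.0045,0,0,0.01,1],[-0.0337,0.0026,0.0045,0,0,0.01,1],[-0.0337,0.0029,0.0045,0,0,0.01,1],[-0.0336,0.0033,0.0045,0,0,0.01,1],[-0.0336,0.0036,0.0045,0,0,0.01,1]]
[[0,0,0.0217,0,0,0,1],[0,0,0.0217,0,0,0,1],[0,0,0.0217,0,0,0,1],[0,0,0.0217,0,0,0,1]]
```

Request:
jog_arm --pt "-0.034 0.0005 0.0045 0 0 0.01 1" --pt "-0.034 0.001 0.0045 0 0 0.01 1" --pt "-0.034 0.001 0.0045 0 0 0.01 1" --pt "-0.034 0.0015 0.0045 0 0 0.01 1" --pt "-0.034 0.002 0.0045 0 0 0.01 1"

```text
time_s: 0.8
ee_pos: [0.5524, -0.1715, 0.1828]
eef_rot: [3.142, 0.0, 1.52]
force: [0.2, -0.6, 1.3]
grip_width: 0.094
grip_force: 0.0
```

Request:
jog_arm --pt "-0.034 0.002 0.0045 0 0 0.01 1" --pt "-0.034 0.0025 0.0045 0 0 0.01 1" --pt "-0.034 0.003 0.0045 0 0 0.01 1" --pt "-0.033 0.0035 0.0045 0 0 0.01 1" --pt "-0.033 0.0035 0.0045 0 0 0.01 1"

```text
time_s: 1.3
ee_pos: [0.5551, -0.3401, 0.1601]
eef_rot: [-3.141, -0.0, 1.47]
force: [0.2, 0.8, 0.3]
grip_width: 0.0939
grip_force: 0.0
```

Request:
jog_arm --pt "0 0 0 0 0 0 1" --pt "0 0 0 0 0 0 1"

```text
time_s: 1.5
ee_pos: [0.555, -0.339, 0.1599]
eef_rot: [-3.141, -0.001, 1.47]
force: [0.2, 0.2, 0.5]
grip_width: 0.094
grip_force: 0.0
```

```bash
python3 - <<'E'
from h import *
plan([(np.array([.555,-.338,.0732]),Rt(1.469,0),5)],g=1)
im=ctrl.camera('wrist')[:,:,::-1]
print(ctrl.camera_model('wrist'))
cv2.imwrite('pics/w1.png',im)
E
```

```text
[[0.0002,0,0.0173,0,0,0,1],[0.0002,0,0.0173,0,0,0,1],[0.0002,0,0.0173,0,0,0,1],[0.0002,0,0.0173,0,0,0,1],[0.0002,0,0.0173,0,0,0,1]]
{'intrinsics': array([[347.97274128,   0.        , 278.60838068],
       [  0.        , 347.97274128, 203.74876409],
       [  0.        ,   0.        ,   1.        ]]), 'rvec': array([-2.86495524,  0.14468015,  0.01842595]), 'tvec': array([-0.58660596, -0.28723006,  0.27026667])}
```

View pics/w1.png

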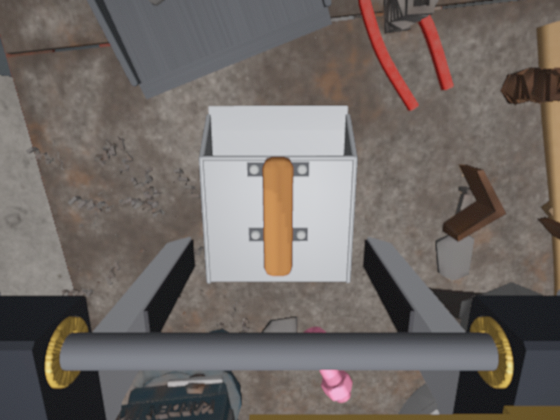

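```bash
python3 - <<'E'
from h import *
c,s=np.cos(1.469),np.sin(1.469)
for x in(.045,-.045): print(proj('wrist',[.5547+c*x,-.339+s*x,.105]))
c,s=np.cos(1.822),np.sin(1.822)
for y in(.091,-.091,.088,-.088): print(proj('wrist',[.4767+c*-.214-s*y,-.0092+s*-.214+c*y,0]))
E
```

```text
[[277.91694241 157.03184352]]
[[277.85818292 278.39577066]]
[[146.01783762  94.82055175]]
[[332.93837113  20.12999142]]
[[148.94146994  93.65231339]]
[[329.69145566  21.42740873]]
```

Request:
jog_arm --pt "0 0 0.0173 0 0 0 1" --pt "0 0 0.0173 0 0 0 1" --pt "0 0 0.0173 0 0 0 1" --pt "0 0 0.0173 0 0 0 1" --pt "0 0 0.0173 0 0 0 1"

```text
time_s: 2.05
ee_pos: [0.5558, -0.3375, 0.0738]
eef_rot: [3.141, 0.0, 1.472]
force: [0.2, -0.0, 1.1]
grip_width: 0.0942
grip_force: 0.0
```

Request:
jog_arm --pt "0 0 0 0 0 0 -1" --pt "0 0 0 0 0 0 -1" --pt "0 0 0 0 0 0 -1" --pt "0 0 0 0 0 0 -1" --pt "0 0 0 0 0 0 -1" --squeeze 60

```text
time_s: 2.55
ee_pos: [0.5556, -0.3388, 0.0747]
eef_rot: [3.141, 0.0, 1.471]
force: [-0.1, -0.5, 0.2]
grip_width: 0.0573
grip_force: 0.0
```

Request:
jog_arm --pt "0 0 0 0 0 0 -1" --pt "0 0 0 0 0 0 -1" --pt "0 0 0 0 0 0 -1"

```text
time_s: 2.85
ee_pos: [0.5553, -0.3388, 0.074]
eef_rot: [3.142, -0.0, 1.471]
force: [0.7, 0.9, 0.9]
grip_width: 0.0331
grip_force: 0.0
```

Request:
jog_arm --pt "0 0 0 0 0 0 -1" --pt "0 0 0 0 0 0 -1" --pt "0 0 0 0 0 0 -1" --pt "0 0 0 0 0 0 -1" --pt "0 0 0 0 0 0 -1"

```text
time_s: 3.35
ee_pos: [0.5553, -0.3387, 0.074]
eef_rot: [-3.142, -0.0, 1.471]
force: [-1.1, 0.6, 0.3]
grip_width: 0.0215
grip_force: 60.0
```

```bash
cat >>h.py <<'E'
T=np.array([.4767,-.0092,0]);TY=1.822
def tray(x,y,z,pitch=0,l=(.08,0,-.092)):
    return tcp(T+Rn.from_euler('z',TY).apply([x,y,z]),l,TY,pitch)
E
python3 - <<'E'
from h import *
for i in range(3):
    o=ctrl.get_obs();print(o['time_s'],o['ee_pos'],o['eef_rot'],o['grip_width'],o['grip_force'],o['force'])
p,R=cur()
u=(p+[0,0,.03],R,2)
plan([u,(*tray(-.176,.004,.03),5),(*tray(-.176,.004,.0055),3)])
E
```

```text
3.35 [ 0.55529911 -0.33873415  0.07395182] [-3.14153041e+00 -1.27315780e-05  1.47074257e+00] 0.02151007577349889 59.999706745147705 [-1.13499312  0.55701585  0.29974872]
3.35 [ 0.55529911 -0.33873415  0.07395182] [-3.14153041e+00 -1.27315780e-05  1.47074257e+00] 0.02151007577349889 59.999706745147705 [-1.13499312  0.55701585  0.29974872]
3.35 [ 0.55529911 -0.33873415  0.07395182] [-3.14153041e+00 -1.27315780e-05  1.47074257e+00] 0.02151007577349889 59.999706745147705 [-1.13499312  0.55701585  0.29974872]
[[0,0,-0.015,0,0,0,-1],[0,0,-0.015,0,0,0,-1]]
[[0.0157,-0.0054,0.0002,0,0,-0.07,-1],[0.016,-0.0042,0.0002,0,0,-0.07,-1],[0.0163,-0.0031,0.0002,0,0,-0.07,-1],[0.0164,-0.002,0.0002,0,0,-0.07,-1],[0.0165,-0.0008,0.0002,0,0,-0.07,-1]]
[[0,0,0.0082,0,0,0,-1],[0,0,0.0082,0,0,0,-1],[0,0,0.0082,0,0,0,-1]]
```

Request:
jog_arm --pt "0 0 -0.015 0 0 0 -1" --pt "0 0 -0.015 0 0 0 -1" --pt "0 0 0 0 0 0 -1"

```text
time_s: 3.65
ee_pos: [0.5564, -0.3394, 0.1073]
eef_rot: [3.137, 0.002, 1.471]
force: [0.8, -1.0, -2.9]
grip_width: 0.0215
grip_force: 60.0
```

Request:
jog_arm --pt "0.016 -0.0055 0 0 0 -0.07 -1" --pt "0.016 -0.004 0 0 0 -0.07 -1" --pt "0.0165 -0.003 0 0 0 -0.07 -1" --pt "0.0165 -0.002 0 0 0 -0.07 -1" --pt "0.0165 -0.001 0 0 0 -0.07 -1"

```text
time_s: 4.15
ee_pos: [0.5364, -0.2569, 0.1041]
eef_rot: [3.141, 0.0, 1.824]
force: [-0.4, -0.5, -3.2]
grip_width: 0.0215
grip_force: 60.0
```

Request:
jog_arm --pt "0 0 0 0 0 0 -1" --pt "0 0 0 0 0 0 -1" --pt "0 0 0 0 0 0 -1"

```text
time_s: 4.45
ee_pos: [0.5367, -0.2582, 0.104]
eef_rot: [3.141, 0.0, 1.819]
force: [0.7, 0.3, -3.2]
grip_width: 0.0214
grip_force: 60.0
```

```bash
python3 - <<'E'
from h import *
p,R=cur();print(p,R.as_euler('xyz'),ctrl.get_obs()['force'],ctrl.get_obs()['moment'])
L=scoop(p,R,(.08,0,-.092));print('lip tray',Rn.from_euler('z',-TY).apply(L-T))
im=ctrl.camera('wrist')[:,:,::-1];s=ctrl.camera('scene')[195:325,200:400,::-1]
s=cv2.resize(s,None,fx=2.4,fy=2.4,interpolation=cv2.INTER_CUBIC)
c=np.zeros((580,560,3),np.uint8);c[:260]=im[:260];c[262:574,:480]=s
cv2.imwrite('pics/w2.png',c)
plan([(*tray(-.176,.004,.0055),3)])
E
```

```text
[ 0.53666758 -0.25822548  0.10404735] [3.14139031e+00 3.62574951e-04 1.81908544e+00] [ 0.67140645  0.25313701 -3.21217446] [ 0.00847812 -0.060736    0.00793806]
lip tray [-0.17614262  0.00356694  0.03081835]
[[0,0,0.0084,0,0,-0.001,-1],[0,0,0.0084,0,0,-0.001,-1],[0,0,0.0084,0,0,-0.001,-1]]
```

View pics/w2.png

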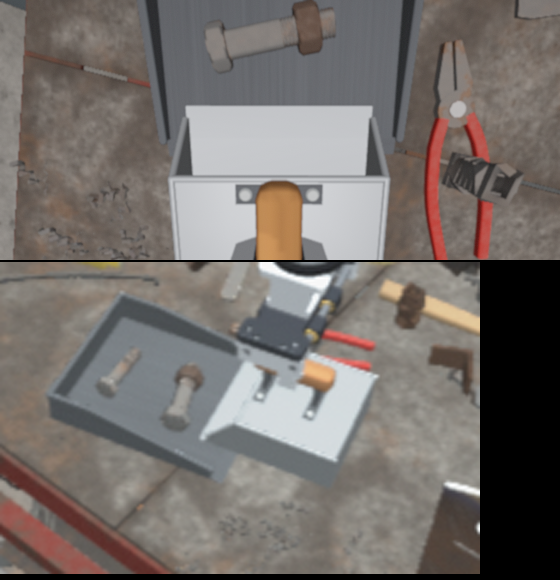

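Request:
jog_arm --pt "0 0 0.008 0 -0.01 0 -1" --pt "0 0 0.008 0 -0.01 0 -1" --pt "0 0 0.006 0 -0.005 0 -1" --pt "0 0 0.001 0 0 0 -1" --pt "0 0 0 0 0 0 -1"

```text
time_s: 5.05
ee_pos: [0.5365, -0.2577, 0.0806]
eef_rot: [-3.141, 0.025, 1.821]
force: [-1.1, -0.5, -3.4]
grip_width: 0.0215
grip_force: 60.0
```

Request:
jog_arm --pt "0 0 0.001 0 0 0 -1" --pt "0 0 0 0 0 0 -1"

```text
time_s: 5.25
ee_pos: [0.5367, -0.2579, 0.0801]
eef_rot: [3.141, 0.025, 1.821]
force: [-0.6, 0.6, -1.8]
grip_width: 0.0218
grip_force: 60.0
```

Request:
jog_arm --pt "0 0 0.001 0 0 0 -1" --pt "0 0 0 0 0 0 -1"

```text
time_s: 5.45
ee_pos: [0.5366, -0.2579, 0.079]
eef_rot: [3.142, 0.025, 1.821]
force: [0.5, 0.4, -2.4]
grip_width: 0.0216
grip_force: 60.0
```

Request:
jog_arm --pt "0 0 0.001 0 0 0 -1" --pt "0 0 0 0 0 0 -1"

```text
time_s: 5.65
ee_pos: [0.5368, -0.2579, 0.0784]
eef_rot: [3.141, 0.025, 1.821]
force: [0.2, -0.2, 2.0]
grip_width: 0.0218
grip_force: 60.0
```

Request:
jog_arm --pt "0 0 0.001 0 0 0 -1" --pt "0 0 0 0 0 0 -1"

```text
time_s: 5.85
ee_pos: [0.5371, -0.2582, 0.0779]
eef_rot: [3.14, 0.026, 1.821]
force: [0.1, -0.4, 7.2]
grip_width: 0.0216
grip_force: 60.0
```

Request:
jog_arm --pt "0.005 0 -0.0008 0 0 0 -1" --pt "0.008 0 -0.0002 0 0 0 -1" --pt "0.008 0 -0.0002 0 0 0 -1" --pt "0.008 0 -0.0002 0 0 0 -1" --pt "0.008 0 -0.0002 0 0 0 -1"

```text
time_s: 6.35
ee_pos: [0.5275, -0.2213, 0.078]
eef_rot: [3.141, 0.025, 1.821]
force: [0.9, -1.8, 5.2]
grip_width: 0.0215
grip_force: 60.0
```

Request:
jog_arm --pt "0.008 0 -0.0002 0 0 0 -1" --pt "0.008 0 -0.0002 0 0 0 -1" --pt "0.008 0 -0.0002 0 0 0 -1" --pt "0.008 0 -0.0002 0 0 0 -1" --pt "0.008 0 -0.0002 0 0 0 -1"

```text
time_s: 6.85
ee_pos: [0.5176, -0.1826, 0.078]
eef_rot: [3.141, 0.026, 1.821]
force: [1.3, -1.6, 5.3]
grip_width: 0.0217
grip_force: 60.0
```

```bash
python3 - <<'E'
from h import *
p,R=cur();L=scoop(p,R,(.08,0,-.092));print('lip tray',Rn.from_euler('z',-TY).apply(L-T),ctrl.get_obs()['moment'])
im=ctrl.camera('wrist')[:,:,::-1];s=ctrl.camera('side')[180:310,210:350,::-1]
s=cv2.resize(s,None,fx=2.4,fy=2.4,interpolation=cv2.INTER_CUBIC)
c=np.zeros((580,560,3),np.uint8);c[:260]=im[:260];c[262:574,:336]=s
cv2.imwrite('pics/w3.png',c)
E
```

```text
lip tray [-0.10003389  0.00332114  0.00280315] [ 0.04288591 -0.00155153  0.06900415]
```

View pics/w3.png

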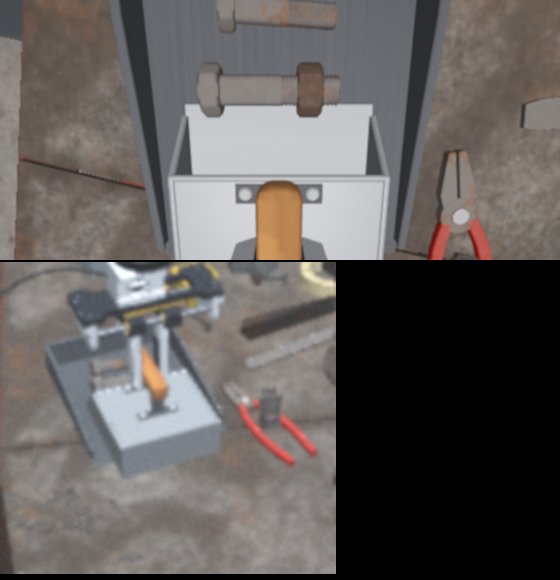

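Request:
jog_arm --pt "0.008 0 -0.0002 0 0 0 -1" --pt "0.008 0 -0.0002 0 0 0 -1" --pt "0.008 0 -0.0002 0 0 0 -1" --pt "0.008 0 -0.0002 0 0 0 -1" --pt "0.008 0 -0.0002 0 0 0 -1"

```text
time_s: 7.45
ee_pos: [0.5078, -0.1443, 0.078]
eef_rot: [3.141, 0.026, 1.821]
force: [0.5, -1.9, 6.4]
grip_width: 0.0215
grip_force: 60.0
```

Request:
jog_arm --pt "0.006 0 -0.00015 0 0 0 -1" --pt "0.006 0 -0.00015 0 0 0 -1" --pt "0.006 0 -0.00015 0 0 0 -1" --pt "0.006 0 -0.00015 0 0 0 -1"

```text
time_s: 7.85
ee_pos: [0.502, -0.1211, 0.078]
eef_rot: [3.141, 0.026, 1.821]
force: [1.5, -1.8, 4.8]
grip_width: 0.0214
grip_force: 60.0
```

Request:
jog_arm --pt "0.005 0 -0.0001 0 0 0 -1" --pt "0.005 0 -0.0001 0 0 0 -1" --pt "0.005 0 -0.0001 0 0 0 -1"

```text
time_s: 8.15
ee_pos: [0.4983, -0.1067, 0.078]
eef_rot: [3.141, 0.026, 1.821]
force: [1.0, -2.5, 6.6]
grip_width: 0.022
grip_force: 60.0
```

```bash
python3 - <<'E'
from h import *
p,R=cur();L=scoop(p,R,(.08,0,-.092));print('lip tray',Rn.from_euler('z',-TY).apply(L-T),ctrl.get_obs()['moment'])
im=ctrl.camera('wrist')[:,:,::-1]
cv2.imwrite('pics/w4.png',im[:260])
E
```

```text
lip tray [-0.02169181  0.0031458   0.00273165] [-0.01105522 -0.0287466   0.02292783]
```

View pics/w4.png

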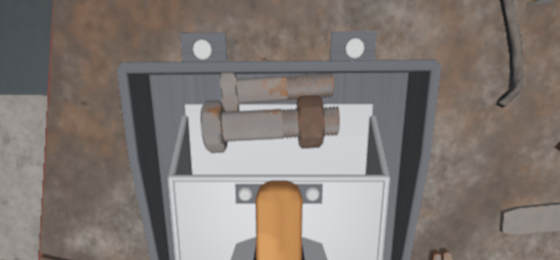

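Request:
jog_arm --pt "0.004 0 -0.0001 0 0 0 -1" --pt "0.004 0 -0.0001 0 0 0 -1" --pt "0.004 0 -0.0001 0 0 0 -1" --pt "0.003 0 0 0 0 0 -1" --pt "0 0 0 0 0 0 -1"

```text
time_s: 8.7
ee_pos: [0.4945, -0.092, 0.0779]
eef_rot: [3.141, 0.026, 1.821]
force: [1.5, -2.1, 5.5]
grip_width: 0.0218
grip_force: 60.0
```

Request:
jog_arm --pt "0.0025 0 0 0 0 0 -1" --pt "0 0 0 0 0 0 -1"

```text
time_s: 8.9
ee_pos: [0.494, -0.0897, 0.0779]
eef_rot: [3.14, 0.026, 1.821]
force: [1.0, -2.5, 6.2]
grip_width: 0.0215
grip_force: 60.0
```

Request:
jog_arm --pt "0.002 0 0 0 0 0 -1" --pt "0 0 0 0 0 0 -1"

```text
time_s: 9.1
ee_pos: [0.4935, -0.0878, 0.0778]
eef_rot: [3.14, 0.026, 1.821]
force: [1.2, -2.4, 7.2]
grip_width: 0.0217
grip_force: 60.0
```

```bash
python3 - <<'E'
from h import *
p,R=cur();L=scoop(p,R,(.08,0,-.092));print('lip tray',Rn.from_euler('z',-TY).apply(L-T),ctrl.get_obs()['moment'])
im=ctrl.camera('wrist')[:,:,::-1]
cv2.imwrite('pics/w5.png',im[:260])
# light profile down the picture centre columns, to see lip/wall gap
print(im[60:130:2,200:210].mean((1,2)).astype(int)); print(im[60:130:2,345:360].mean((1,2)).astype(int))
E
```

```text
lip tray [-0.00224435  0.00305795  0.00260158] [ 0.16035363 -0.00113016 -0.00246133]
[115 114 115 115 116 118 172 206 210 211 211 210 209 210 198 141 112 113
 110 108 118 117 116 116 189 208 207 207 207 207 208 208 208 208 209]
[110 107 115 116 116 138 183 201 209 211 211 209 206 190 148 114 113 111
 103 117 117 117 113 157 205 206 206 206 206 207 207 207 207 207 207]
```

Request:
jog_arm --pt "0.001 0 0 0 0 0 -1" --pt "0 0 0 0 0 0 -1"

```text
time_s: 9.35
ee_pos: [0.4936, -0.0872, 0.078]
eef_rot: [3.14, 0.027, 1.821]
force: [2.1, -4.7, 7.5]
grip_width: 0.0212
grip_force: 60.0
```

Request:
jog_arm --pt "0.001 0 0 0 0 0 -1" --pt "0 0 0 0 0 0 -1"

```text
time_s: 9.55
ee_pos: [0.4937, -0.0866, 0.0783]
eef_rot: [3.139, 0.028, 1.821]
force: [1.9, -6.3, 9.2]
grip_width: 0.0216
grip_force: 60.0
```

```bash
python3 - <<'E'
from h import *
p,R=cur();L=scoop(p,R,(.08,0,-.092));print('lip tray',Rn.from_euler('z',-TY).apply(L-T),ctrl.get_obs()['moment'])
r=(-.075,0,-.092);P=Rn.from_euler('z',-TY).apply(scoop(p,R,r)-T);print(P)
plan([(*tray(P[0]-.001,P[1],P[2]+.004,-.3,r),10),(*tray(P[0]-.002,P[1],.1,-.3,r),4)])
E
```

```text
lip tray [-0.0012782   0.00259997  0.00291166] [-1.10399968 -0.15360675  0.24476295]
[-0.15621825  0.00270829  0.00722115]
[[-0.0029,0,-0.0024,0,0.033,0,-1],[-0.0028,0,-0.0025,0,0.033,0,-1],[-0.0027,0,-0.0026,0,0.033,0,-1],[-0.0026,0,-0.0027,0,0.033,0,-1],[-0.0025,0,-0.0028,0,0.033,0,-1],[-0.0024,0,-0.0029,0,0.033,0,-1],[-0.0023,0,-0.0029,0,0.033,0,-1],[-0.0022,0,-0.003,0,0.033,0,-1],[-0.0021,0,-0.0031,0,0.033,0,-1],[-0.002,0,-0.0032,0,0.033,0,-1]]
[[0.0063,0,-0.0213,0,0,0,-1],[0.0063,0,-0.0213,0,0,0,-1],[0.0063,0,-0.0213,0,0,0,-1],[0.0063,0,-0.0213,0,0,0,-1]]
```

Lip is at the wall (force rising). Now tilt the nose up about the rear edge.

Request:
jog_arm --pt "-0.0029 0 -0.0024 0 0.033 0 -1" --pt "-0.0028 0 -0.0025 0 0.033 0 -1" --pt "-0.0027 0 -0.0026 0 0.033 0 -1" --pt "-0.0026 0 -0.0027 0 0.033 0 -1" --pt "-0.0025 0 -0.0028 0 0.033 0 -1"

```text
time_s: 10.05
ee_pos: [0.4953, -0.0992, 0.0887]
eef_rot: [-3.14, -0.142, 1.821]
force: [0.3, 0.7, -7.7]
grip_width: 0.0211
grip_force: 60.0
```

Request:
jog_arm --pt "-0.0024 0 -0.0029 0 0.033 0 -1" --pt "-0.0023 0 -0.0029 0 0.033 0 -1" --pt "-0.0022 0 -0.003 0 0.033 0 -1" --pt "-0.0021 0 -0.0031 0 0.033 0 -1" --pt "-0.002 0 -0.0032 0 0.033 0 -1"

```text
time_s: 10.55
ee_pos: [0.4992, -0.1129, 0.1017]
eef_rot: [-3.14, -0.307, 1.821]
force: [0.4, -0.0, -7.9]
grip_width: 0.0218
grip_force: 60.0
```

Request:
jog_arm --pt "0 0 0 0 0 0 -1" --pt "0 0 0 0 0 0 -1" --pt "0 0 0 0 0 0 -1"

```text
time_s: 10.85
ee_pos: [0.4993, -0.1125, 0.102]
eef_rot: [-3.141, -0.305, 1.821]
force: [-0.3, 0.5, -7.1]
grip_width: 0.0217
grip_force: 60.0
```

Request:
jog_arm --pt "0.003 0 -0.01 0 0 0 -1" --pt "0.003 0 -0.01 0 0 0 -1" --pt "0.004 0 -0.013 0 0 0 -1" --pt "0 0 0 0 0 0 -1" --pt "0 0 0 0 0 0 -1"

```text
time_s: 11.35
ee_pos: [0.4998, -0.1132, 0.1372]
eef_rot: [3.141, -0.304, 1.821]
force: [-0.1, -0.4, -7.2]
grip_width: 0.0213
grip_force: 60.0
```

```bash
python3 - <<'E'
from h import *
o=ctrl.get_obs();print(o['force'],o['moment'],o['qpos'])
im=ctrl.camera('wrist')[:,:,::-1];s=ctrl.camera('scene')[150:320,170:390,::-1]
s=cv2.resize(s,None,fx=2,fy=2,interpolation=cv2.INTER_CUBIC)
c=np.zeros((600,560,3),np.uint8);c[:260]=im[:260];c[260:600,:440]=s
cv2.imwrite('pics/w6.png',c)
E
```

```text
[-0.05462212 -0.35697345 -7.22231072] [-0.43916274 -0.1832696  -0.01765268] [-0.41979731  0.38714162  1.60052306  0.24354639  1.35245501 -0.74673754]
```

```bash
cat >>h.py <<'E'
def binp(x,y,z,pitch,B,l=(.08,0,-.092)):
    return tcp(np.array([B[0],B[1],0])+Rn.from_euler('z',B[2]).apply([x,y,z]),l,B[2],pitch)
E
python3 - <<'E'
from h import *
exec(open('m.py').read().split("bn=[")[0].split("print('scoop'")[0])
exec("b=.095;B=.09\nbn=["+open('m.py').read().split("bn=[")[1].split("print('bin'")[0])
bn=[x for x in bn if x[2][0]!=0]
q,r=fit(bn,[.5,.35,1.5]);print('bin',q,np.sqrt((r**2).sum(1)).round(1))
p,R=cur();up=(p+[0,0,.09],R,5)
plan([up,(*binp(-.03,0,.18,-.3,q),15),(*binp(-.02,0,.075,0,q),10),(*binp(-.02,0,.065,.6,q),10)])
E
```

```text
bin [0.5131 0.315  2.0073] [0.6 1.6 0.4 0.5 2.  0.5 1.8 0.5 1.6 0.8]
[[0.0054,0,-0.0172,0,0,0,-1],[0.0054,0,-0.0172,0,0,0,-1],[0.0054,0,-0.0172,0,0,0,-1],[0.0054,0,-0.0172,0,0,0,-1],[0.0054,0,-0.0172,0,0,0,-1]]
[[0.0182,0.0095,0.0057,0.004,0,-0.012,-1],[0.018,0.0098,0.0057,0.004,0,-0.012,-1],[0.0179,0.01,0.0056,0.004,0,-0.012,-1],[0.0178,0.0102,0.0056,0.004,0,-0.012,-1],[0.0177,0.0105,0.0056,0.004,0,-0.012,-1],[0.0176,0.0107,0.0055,0.004,0,-0.012,-1],[0.0174,0.0109,0.0055,0.004,0,-0.012,-1],[0.0173,0.0111,0.0054,0.004,0,-0.012,-1],[0.0172,0.0114,0.0054,0.004,0,-0.012,-1],[0.017,0.0116,0.0053,0.004,0,-0.012,-1],[0.0169,0.0118,0.0053,0.004,0,-0.012,-1],[0.0168,0.012,0.0052,0.004,0,-0.012,-1],[0.0166,0.0123,0.0052,0.004,0,-0.012,-1],[0.0165,0.0125,0.0051,0.004,0,-0.012,-1],[0.0163,0.0127,0.0051,0.004,0,-0.012,-1]]
[[0.0004,0,0.0083,0,-0.03,0,-1],[0.0006,0,0.0083,0,-0.03,0,-1],[0.0009,0,0.0083,0,-0.03,0,-1],[0.0011,0,0.0082,0,-0.03,0,-1],[0.0014,0,0.0082,0,-0.03,0,-1],[0.0016,0,0.0081,0,-0.03,0,-1],[0.0019,0,0.0081,0,-0.03,0,-1],[0.0021,0,0.008,0,-0.03,0,-1],[0.0023,0,0.008,0,-0.03,0,-1],[0.0026,0,0.0079,0,-0.03,0,-1]]
[[0.0055,0,-0.0022,0,-0.06,0,-1],[0.0054,0,-0.0026,0,-0.06,0,-1],[0.0052,0,-0.0029,0,-0.06,0,-1],[0.005,0,-0.0032,0,-0.06,0,-1],[0.0048,0,-0.0035,0,-0.06,0,-1],[0.0046,0,-0.0038,0,-0.06,0,-1],[0.0044,0,-0.004,0,-0.06,0,-1],[0.0041,0,-0.0043,0,-0.06,0,-1],[0.0039,0,-0.0045,0,-0.06,0,-1],[0.0036,0,-0.0048,0,-0.06,0,-1]]
```

View pics/w6.png

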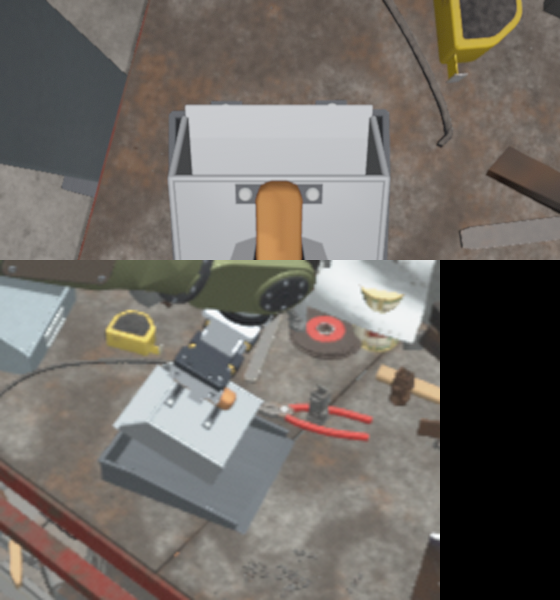

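Request:
jog_arm --pt "0.0054 0 -0.017 0 0 0 -1" --pt "0.0054 0 -0.017 0 0 0 -1" --pt "0.0054 0 -0.017 0 0 0 -1" --pt "0.0054 0 -0.017 0 0 0 -1" --pt "0.0054 0 -0.017 0 0 0 -1"

```text
time_s: 11.95
ee_pos: [0.4994, -0.1129, 0.2261]
eef_rot: [-3.141, -0.306, 1.821]
force: [-0.3, -0.3, -6.4]
grip_width: 0.022
grip_force: 60.0
```

Request:
jog_arm --pt "0.018 0.0095 0.0057 0.004 0 -0.012 -1" --pt "0.018 0.01 0.0057 0.004 0 -0.012 -1" --pt "0.018 0.01 0.0056 0.004 0 -0.012 -1" --pt "0.018 0.01 0.0056 0.004 0 -0.012 -1" --pt "0.0177 0.0105 0.0056 0.004 0 -0.012 -1"

```text
time_s: 12.45
ee_pos: [0.5221, -0.008, 0.2254]
eef_rot: [-3.139, -0.306, 1.884]
force: [0.4, 0.4, -7.1]
grip_width: 0.0217
grip_force: 60.0
```

Request:
jog_arm --pt "0.0176 0.0107 0.0055 0.004 0 -0.012 -1" --pt "0.0174 0.011 0.0055 0.004 0 -0.012 -1" --pt "0.0173 0.011 0.0054 0.004 0 -0.012 -1" --pt "0.0172 0.0114 0.0054 0.004 0 -0.012 -1" --pt "0.017 0.0116 0.0053 0.004 0 -0.012 -1"

```text
time_s: 12.95
ee_pos: [0.5445, 0.096, 0.2253]
eef_rot: [-3.138, -0.306, 1.947]
force: [0.5, -0.9, -7.0]
grip_width: 0.0215
grip_force: 60.0
```

Request:
jog_arm --pt "0.017 0.0118 0.0053 0.004 0 -0.012 -1" --pt "0.0168 0.012 0.0052 0.004 0 -0.012 -1" --pt "0.0166 0.0123 0.0052 0.004 0 -0.012 -1" --pt "0.0165 0.0125 0.0051 0.004 0 -0.012 -1" --pt "0.0163 0.0127 0.0051 0.004 0 -0.012 -1"

```text
time_s: 13.45
ee_pos: [0.5668, 0.2001, 0.2253]
eef_rot: [-3.137, -0.306, 2.01]
force: [0.4, -0.1, -6.8]
grip_width: 0.0212
grip_force: 60.0
```

Request:
jog_arm --pt "0 0 0 0 0 0 -1" --pt "0 0 0 0 0 0 -1"

```text
time_s: 13.65
ee_pos: [0.5667, 0.1994, 0.2253]
eef_rot: [-3.137, -0.305, 2.01]
force: [1.5, -0.6, -7.1]
grip_width: 0.0215
grip_force: 60.0
```

```bash
python3 - <<'E'
from h import *
q=[.5131,.315,2.0073]
p,R=cur();print('lip bin',Rn.from_euler('z',-q[2]).apply(scoop(p,R,(.08,0,-.092))-[q[0],q[1],0]),R.as_euler('xyz'),ctrl.get_obs()['qpos'])
plan([(*binp(-.02,0,.075,0,q),10),(*binp(-.02,0,.065,.6,q),10)])
E
```

```text
lip bin [-0.02912612  0.00095373  0.17959012] [-3.13664781 -0.30549858  2.00968555] [ 0.14707051  0.4426576   1.30980238  0.29172843  1.48816611 -0.33133649]
[[0.0003,0.0001,0.0082,-0.001,-0.031,0,-1],[0.0005,0.0001,0.0082,-0.001,-0.031,0,-1],[0.0008,0.0001,0.0081,-0.001,-0.031,0,-1],[0.001,0.0001,0.0081,-0.001,-0.031,0,-1],[0.0013,0.0001,0.0081,-0.001,-0.031,0,-1],[0.0015,0.0001,0.008,-0.001,-0.031,0,-1],[0.0018,0.0001,0.008,-0.001,-0.031,0,-1],[0.002,0.0001,0.0079,-0.001,-0.031,0,-1],[0.0023,0,0.0079,-0.001,-0.031,0,-1],[0.0025,0,0.0078,-0.001,-0.031,0,-1]]
[[0.0055,0,-0.0022,0,-0.06,0,-1],[0.0054,0,-0.0026,0,-0.06,0,-1],[0.0052,0,-0.0029,0,-0.06,0,-1],[0.005,0,-0.0032,0,-0.06,0,-1],[0.0048,0,-0.0035,0,-0.06,0,-1],[0.0046,0,-0.0038,0,-0.06,0,-1],[0.0044,0,-0.004,0,-0.06,0,-1],[0.0041,0,-0.0043,0,-0.06,0,-1],[0.0039,0,-0.0045,0,-0.06,0,-1],[0.0036,0,-0.0048,0,-0.06,0,-1]]
```

Request:
jog_arm --pt "0.0003 0.0001 0.0082 -0.001 -0.031 0 -1" --pt "0.0005 0.0001 0.0082 -0.001 -0.031 0 -1" --pt "0.0008 0.0001 0.0081 -0.001 -0.031 0 -1" --pt "0.001 0.0001 0.0081 -0.001 -0.031 0 -1" --pt "0.0013 0.0001 0.0081 -0.001 -0.031 0 -1"

```text
time_s: 14.15
ee_pos: [0.5613, 0.2121, 0.1869]
eef_rot: [3.14, -0.148, 2.01]
force: [0.4, -0.0, -6.5]
grip_width: 0.0214
grip_force: 60.0
```

Request:
jog_arm --pt "0.0015 0 0.008 -0.001 -0.031 0 -1" --pt "0.0018 0 0.008 -0.001 -0.031 0 -1" --pt "0.002 0 0.008 -0.001 -0.031 0 -1" --pt "0.0023 0 0.0079 -0.001 -0.031 0 -1" --pt "0.0025 0 0.0078 -0.001 -0.031 0 -1"

```text
time_s: 14.65
ee_pos: [0.5558, 0.2245, 0.1483]
eef_rot: [3.135, 0.007, 2.009]
force: [-0.0, 0.3, -7.1]
grip_width: 0.0217
grip_force: 60.0
```

Request:
jog_arm --pt "0.0055 0 -0.0022 0 -0.06 0 -1" --pt "0.0054 0 -0.0026 0 -0.06 0 -1" --pt "0.0052 0 -0.0029 0 -0.06 0 -1" --pt "0.005 0 -0.0032 0 -0.06 0 -1" --pt "0.0048 0 -0.0035 0 -0.06 0 -1"

```text
time_s: 15.15
ee_pos: [0.544, 0.2498, 0.16]
eef_rot: [3.133, 0.307, 2.007]
force: [0.8, 0.3, -6.8]
grip_width: 0.0215
grip_force: 60.0
```

Request:
jog_arm --pt "0 0 0 0 0 0 -1" --pt "0 0 0 0 0 0 -1" --pt "0 0 0 0 0 0 -1" --pt "0 0 0 0 0 0 -1"

```text
time_s: 15.55
ee_pos: [0.5445, 0.2485, 0.16]
eef_rot: [3.134, 0.304, 2.006]
force: [0.9, 0.5, -6.8]
grip_width: 0.0218
grip_force: 60.0
```

Request:
jog_arm --pt "0.0046 0 -0.0038 0 -0.06 0 -1" --pt "0.0044 0 -0.004 0 -0.06 0 -1" --pt "0.0041 0 -0.0043 0 -0.06 0 -1" --pt "0.004 0 -0.0045 0 -0.06 0 -1" --pt "0.0036 0 -0.0048 0 -0.06 0 -1"

```text
time_s: 16.05
ee_pos: [0.5328, 0.2742, 0.1718]
eef_rot: [3.131, 0.606, 2.003]
force: [-0.2, -0.0, -2.8]
grip_width: 0.022
grip_force: 60.0
```

Request:
jog_arm --pt "0 0 0 0 0 0 -1" --pt "0 0 0 0 0 0 -1" --pt "0 0 0 0 0 0 -1" --pt "0 0 0 0 0 0 -1" --pt "0 0 0 0 0 0 -1"

```text
time_s: 16.55
ee_pos: [0.5326, 0.2738, 0.1712]
eef_rot: [3.133, 0.604, 2.003]
force: [0.6, -0.5, -2.0]
grip_width: 0.0214
grip_force: 60.0
```

```bash
python3 - <<'E'
from h import *
q=[.5131,.315,2.0073]
p,R=cur();print('lip bin',Rn.from_euler('z',-q[2]).apply(scoop(p,R,(.08,0,-.092))-[q[0],q[1],0]),R.as_euler('xyz'),ctrl.get_obs()['qpos'],ctrl.get_obs()['moment'])
for n in ('scene','side','wrist'): cv2.imwrite(f'pics/tip_{n}.png',ctrl.camera(n)[:,:,::-1])
E
```

```text
lip bin [-0.02135047 -0.00098148  0.06554772] [3.13296084 0.60406222 2.00333804] [ 0.66547466  0.53228288  1.39068128 -0.59763416  1.40128008  0.38945508] [ 0.60178495  0.2240079  -0.00776498]
```

Request:
jog_arm --pt "0.005 0 -0.008 0 0 0 -1" --pt "0.011 0 -0.0165 0 0 0 -1" --pt "0.011 0 -0.0165 0 0 0 -1" --pt "0.011 0 -0.0165 0 0 0 -1" --pt "0.011 0 -0.0165 0 0 0 -1"

```text
time_s: 17.2
ee_pos: [0.4965, 0.35, 0.2046]
eef_rot: [3.133, 0.604, 2.005]
force: [-0.6, 0.8, -2.6]
grip_width: 0.0214
grip_force: 60.0
```

Request:
jog_arm --pt "0 0 0 0 0 0 -1" --pt "0 0 0 0 0 0 -1" --pt "0 0 0 0 0 0 -1"

```text
time_s: 17.5
ee_pos: [0.4973, 0.3482, 0.2037]
eef_rot: [3.134, 0.605, 2.004]
force: [-0.4, 0.3, -2.6]
grip_width: 0.0217
grip_force: 60.0
```

```bash
python3 - <<'E'
from h import *
f=[]
for i in range(4): ctrl.camera('side'); f.append(ctrl.get_obs()['force'][2])
print(f)
p,R=cur()
plan([(np.array([.555,.10,.20]),Rt(1.85,0),10),(np.array([.555,-.335,.16]),Rt(1.471,0),15),(np.array([.555,-.335,.08]),Rt(1.471,0),5)])
a=ctrl.camera('scene')
# dark-brown bolt pixels in bin: compare floor region with expected grey
for n in('scene','side'):
    cv2.imwrite(f'pics/up_{n}.png',ctrl.camera(n)[:,:,::-1])
E
```

```text
[np.float64(-2.8203977410761665), np.float64(-3.0793562087412805), np.float64(-2.2260251771314414), np.float64(-3.5916148606158553)]
[[-0.0203,-0.0053,0.0145,0.005,0.06,0.015,-1],[-0.0212,-0.0049,0.0132,0.005,0.06,0.015,-1],[-0.022,-0.0045,0.012,0.005,0.06,0.015,-1],[-0.0228,-0.0041,0.0106,0.005,0.06,0.015,-1],[-0.0235,-0.0037,0.0093,0.005,0.06,0.015,-1],[-0.024,-0.0033,0.0078,0.005,0.06,0.015,-1],[-0.0245,-0.0029,0.0064,0.005,0.06,0.015,-1],[-0.0249,-0.0025,0.0049,0.005,0.06,0.015,-1],[-0.0252,-0.0021,0.0034,0.005,0.06,0.015,-1],[-0.0254,-0.0017,0.0019,0.005,0.06,0.015,-1]]
[[-0.0279,-0.008,0.0027,0,0,0.025,-1],[-0.0281,-0.0073,0.0027,0,0,0.025,-1],[-0.0282,-0.0066,0.0027,0,0,0.025,-1],[-0.0284,-0.0059,0.0027,0,0,0.025,-1],[-0.0285,-0.0051,0.0027,0,0,0.025,-1],[-0.0287,-0.0044,0.0027,0,0,0.025,-1],[-0.0288,-0.0037,0.0027,0,0,0.025,-1],[-0.0288,-0.003,0.0027,0,0,0.025,-1],[-0.0289,-0.0022,0.0027,0,0,0.025,-1],[-0.029,-0.0015,0.0027,0,0,0.025,-1],[-0.029,-0.0008,0.0027,0,0,0.025,-1],[-0.029,0,0.0027,0,0,0.025,-1],[-0.029,0.0007,0.0027,0,0,0.025,-1],[-0.029,0.0014,0.0027,0,0,0.025,-1],[-0.0289,0.0022,0.0027,0,0,0.025,-1]]
[[0,0,0.016,0,0,0,-1],[0,0,0.016,0,0,0,-1],[0,0,0.016,0,0,0,-1],[0,0,0.016,0,0,0,-1],[0,0,0.016,0,0,0,-1]]
```

Request:
jog_arm --pt "-0.0113 0 -0.0165 0 0 0 -1" --pt "-0.0113 0 -0.0165 0 0 0 -1"

```text
time_s: 18.05
ee_pos: [0.4968, 0.3485, 0.2441]
eef_rot: [3.135, 0.605, 2.005]
force: [-0.5, -0.1, -2.3]
grip_width: 0.0216
grip_force: 60.0
```

Request:
jog_arm --pt "-0.0203 -0.0053 0.0145 0.005 0.06 0.015 -1" --pt "-0.0212 -0.005 0.0132 0.005 0.06 0.015 -1" --pt "-0.022 -0.0045 0.012 0.005 0.06 0.015 -1" --pt "-0.0228 -0.004 0.0106 0.005 0.06 0.015 -1" --pt "-0.0235 -0.0037 0.0093 0.005 0.06 0.015 -1"

```text
time_s: 18.55
ee_pos: [0.526, 0.2236, 0.2423]
eef_rot: [3.123, 0.301, 1.925]
force: [0.3, -0.3, -3.1]
grip_width: 0.0215
grip_force: 60.0
```

Request:
jog_arm --pt "-0.024 -0.0033 0.0078 0.005 0.06 0.015 -1" --pt "-0.0245 -0.003 0.0064 0.005 0.06 0.015 -1" --pt "-0.025 -0.0025 0.005 0.005 0.06 0.015 -1" --pt "-0.0252 -0.002 0.0034 0.005 0.06 0.015 -1" --pt "-0.0254 -0.0017 0.002 0.005 0.06 0.015 -1"

```text
time_s: 19.05
ee_pos: [0.5552, 0.0993, 0.2406]
eef_rot: [3.137, 0.001, 1.853]
force: [1.2, -0.5, -2.0]
grip_width: 0.0215
grip_force: 60.0
```

Request:
jog_arm --pt "-0.028 -0.008 0.0054 0 0 0.025 -1" --pt "-0.028 -0.0073 0.0054 0 0 0.025 -1" --pt "-0.028 -0.0066 0.0054 0 0 0.025 -1" --pt "-0.0284 -0.006 0.0054 0 0 0.025 -1" --pt "-0.0285 -0.005 0.0054 0 0 0.025 -1"

```text
time_s: 19.55
ee_pos: [0.5554, -0.0457, 0.2134]
eef_rot: [3.138, 0.003, 1.727]
force: [-0.3, 0.1, -2.6]
grip_width: 0.0214
grip_force: 60.0
```

Request:
jog_arm --pt "-0.0287 -0.0044 0.0054 0 0 0.025 -1" --pt "-0.0288 -0.0037 0.0054 0 0 0.025 -1" --pt "-0.0288 -0.003 0.0054 0 0 0.025 -1" --pt "-0.029 -0.0022 0.0054 0 0 0.025 -1" --pt "-0.029 -0.0015 0.0054 0 0 0.025 -1"

```text
time_s: 20.05
ee_pos: [0.5562, -0.1909, 0.1865]
eef_rot: [3.138, 0.002, 1.602]
force: [-0.1, -0.5, -3.1]
grip_width: 0.0216
grip_force: 60.0
```

Request:
jog_arm --pt "-0.029 -0.0008 0.0054 0 0 0.025 -1" --pt "-0.029 0 0.0054 0 0 0.025 -1" --pt "-0.029 0.0007 0.0054 0 0 0.025 -1" --pt "-0.029 0.0014 0.0054 0 0 0.025 -1" --pt "-0.029 0.0022 0.0054 0 0 0.025 -1"

```text
time_s: 20.55
ee_pos: [0.5573, -0.336, 0.1596]
eef_rot: [3.138, 0.001, 1.477]
force: [0.8, 0.8, -1.8]
grip_width: 0.0215
grip_force: 60.0
```

Request:
jog_arm --pt "0 0 0 0 0 0 -1" --pt "0 0 0 0 0 0 -1" --pt "0 0 0 0 0 0 -1"

```text
time_s: 20.85
ee_pos: [0.5577, -0.3341, 0.1601]
eef_rot: [3.137, 0.001, 1.479]
force: [0.4, 0.1, -2.6]
grip_width: 0.0216
grip_force: 60.0
```

```bash
python3 - <<'E'
from h import *
o=ctrl.get_obs();print(o['ee_pos'],o['eef_rot'],o['force'])
plan([(np.array([.555,-.335,.08]),Rt(1.471,0),5)])
ims={n:ctrl.camera(n)[:,:,::-1] for n in('scene','side')}
for n in ims: cv2.imwrite(f'pics/dn_{n}.png',ims[n])
# dark/brown blobs on the bin floor
q=[.5131,.315,2.0073]
M3=[[.513,.315]]
for n in ims:
    c=Rn.from_euler('z',q[2]).apply([[-.08,.085,.003],[-.08,-.085,.003],[.08,-.085,.003],[.08,.085,.003]])+[q[0],q[1],0]
    m=np.zeros((420,560),np.uint8);cv2.fillPoly(m,[proj(n,c).astype(int)],255)
    im=ims[n].astype(int);rb=(im[:,:,2]-im[:,:,0]) # red minus blue
    b=((rb>-5)&(m>0)).astype(np.uint8)
    k,l,st,ce=cv2.connectedComponentsWithStats(b);print(n,[(s[4],c.round()) for s,c in zip(st[1:],ce[1:]) if s[4]>15])
    m2=ctrl.camera_model(n)
# same for tray
    c=Rn.from_euler('z',TY).apply([[-.19,.07,.003],[-.19,-.08,.003],[0,-.08,.003],[0,.07,.003]])+T
    m=np.zeros((420,560),np.uint8);cv2.fillPoly(m,[proj(n,c).astype(int)],255)
    b=((rb>3)&(m>0)).astype(np.uint8)
    k,l,st,ce=cv2.connectedComponentsWithStats(b);print(n,'tray',[(s[4],c.round()) for s,c in zip(st[1:],ce[1:]) if s[4]>15])
E
```

```text
[ 0.55771575 -0.33409647  0.16013004] [3.13701166e+00 1.12130941e-03 1.47910568e+00] [ 0.38373982  0.12333046 -2.63529116]
[[-0.0002,-0.0006,0.016,0.001,0,0.002,-1],[-0.0002,-0.0006,0.016,0.001,0,0.002,-1],[-0.0002,-0.0006,0.016,0.001,0,0.002,-1],[-0.0002,-0.0006,0.016,0.001,0,0.002,-1],[-0.0002,-0.0005,0.016,0.001,0,0.002,-1]]
scene [(np.int32(532), array([167., 172.]))]
scene tray []
side [(np.int32(323), array([263., 164.]))]
side tray [(np.int32(105), array([291., 239.]))]
```

Request:
jog_arm --pt "0 0 0.018 0.001 0 0 -1" --pt "0 0 0.02 0.001 0 0 -1" --pt "0 0 0.02 0.001 0 0 -1" --pt "0 0 0.018 0.001 0 0 -1" --pt "0 0 0.005 0 0 0 -1"

```text
time_s: 21.45
ee_pos: [0.5573, -0.3337, 0.0772]
eef_rot: [-3.14, -0.0, 1.479]
force: [-0.1, 1.0, -2.5]
grip_width: 0.0215
grip_force: 60.0
```

Request:
jog_arm --pt "0 0 0.002 0 0 0 -1" --pt "0 0 0 0 0 0 -1"

```text
time_s: 21.65
ee_pos: [0.5582, -0.3348, 0.0778]
eef_rot: [3.14, 0.002, 1.479]
force: [-0.2, -0.6, -3.0]
grip_width: 0.0216
grip_force: 60.0
```

Request:
jog_arm --pt "0 0 0.001 0 0 0 -1" --pt "0 0 0 0 0 0 -1"

```text
time_s: 21.85
ee_pos: [0.5581, -0.3349, 0.0766]
eef_rot: [3.14, 0.002, 1.478]
force: [0.2, 0.8, -3.2]
grip_width: 0.0219
grip_force: 60.0
```

Request:
jog_arm --pt "0 0 0.001 0 0 0 -1" --pt "0 0 0 0 0 0 -1"

```text
time_s: 22.05
ee_pos: [0.5579, -0.3348, 0.075]
eef_rot: [3.141, 0.001, 1.478]
force: [0.8, 0.2, -1.8]
grip_width: 0.0214
grip_force: 60.0
```

Request:
jog_arm --pt "0 0 0.001 0 0 0 -1" --pt "0 0 0 0 0 0 -1"

```text
time_s: 22.25
ee_pos: [0.5579, -0.3349, 0.074]
eef_rot: [3.141, 0.001, 1.478]
force: [0.7, -0.5, -1.7]
grip_width: 0.0214
grip_force: 60.0
```

Request:
jog_arm --pt "0 0 0 0 0 0 1" --pt "0 0 0 0 0 0 1" --pt "0 0 0 0 0 0 1" --pt "0 0 0 0 0 0 1" --pt "0 0 0 0 0 0 1"

```text
time_s: 22.75
ee_pos: [0.5579, -0.3348, 0.0739]
eef_rot: [3.141, 0.001, 1.478]
force: [0.4, 0.2, 0.5]
grip_width: 0.0583
grip_force: 0.0
```

Request:
jog_arm --pt "0 0 0 0 0 0 1" --pt "0 0 0 0 0 0 1" --pt "0 0 0 0 0 0 1"

```text
time_s: 23.05
ee_pos: [0.5579, -0.3348, 0.0739]
eef_rot: [3.141, 0.001, 1.478]
force: [0.4, -0.9, -0.0]
grip_width: 0.0821
grip_force: 0.0
```

Request:
jog_arm --pt "0 0 -0.015 0 0 0 1" --pt "0 0 -0.025 0 0 0 1" --pt "0 0 -0.03 0 0 0 1" --pt "0 0 -0.03 0 0 0 1" --pt "0 0 -0.03 0 0 0 1"

```text
time_s: 23.55
ee_pos: [0.5577, -0.3346, 0.2065]
eef_rot: [3.14, 0.002, 1.478]
force: [-0.6, -0.0, 0.1]
grip_width: 0.0937
grip_force: 0.0
```

```bash
python3 - <<'E'
from h import *
o=ctrl.get_obs();print(o['time_s'],o['ee_pos'],o['force'],o['grip_width'])
ims={n:ctrl.camera(n)[:,:,::-1] for n in('scene','side')}
q=[.5131,.315,2.0073]
ref={n:cv2.imread(f'pics/tip_{n}.png') for n in ims}
for n in ims:
    c=Rn.from_euler('z',q[2]).apply([[-.085,.09,.003],[-.085,-.09,.003],[.085,-.09,.003],[.085,.09,.003]])+[q[0],q[1],0]
    m=np.zeros((420,560),np.uint8);cv2.fillPoly(m,[proj(n,c).astype(int)],255)
    x,y,w,h=cv2.boundingRect(m)
    im=ims[n].astype(int);rb=im[:,:,2]-im[:,:,0]
    print(n);print('\n'.join(''.join('#' if r>-5 else '.' if k else ' ' for r,k in zip(rb[j,x:x+w],m[j,x:x+w])) for j in range(y,y+h,2)))
# tray: brown pixels and scoop interior
    c=Rn.from_euler('z',TY).apply([[-.19,.07,.003],[-.19,-.08,.003],[0,-.08,.003],[0,.07,.003]])+T
    m=np.zeros((420,560),np.uint8);cv2.fillPoly(m,[proj(n,c).astype(int)],255);print('tray brown',((rb>3)&(m>0)).sum())
E
```

```text
23.55 [ 0.55772377 -0.33460361  0.20653074] [-0.59089813 -0.03359202  0.12343598] 0.09373948328413172
scene
########## ###### ## ## ####### ######## ###############################
########## #############.########.##### ################################
 ## ####### ####### ########.#.#######.#################################
#####################..#.#####.#......########.................         
# ############# ####....########......######............................
# ######### ### ##.#####.######.#...#######............................ 
# ## ###  # ######..#######################...........................  
###########   ...#######.##################..........................  #
###########  ....#########################..........................  ##
#############################...#########..........................  ###
#####################..........######.............................  ####
####     .....................######............................   #####
###     .........................##............................   ######
###   .....................................
[... 993 characters left out ...]
.....  #        
     ..............####################............   #     
...................##########..######...........##....### # 
# ....................###........................####...    
####.................##...........................####..... 
###### ...................................................  
######## ...........................................        
########## ...................................              
############ ...........................                    
##############  ..................                          
###############   ..........                                
################### ..#                                     
tray brown 1
```

```bash
python3 -c "
from station import ctrl
print(ctrl.hand_in())"
```

```text
the job is handed in; nothing more can be done
None
```

I scooped both bolts up against the tray's end wall and tipped them into the grey bin. The empty scoop is flat on the bench and released, and the job is handed in at about 24 s. The camera data shows the tray clear and bolt-coloured shapes in the bin. I steered clear of the pliers, bearing and tape measure but did not check them again at the end.

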